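Dose cleaner into a tray on the spring scale

ROBOT

A 6-joint arm with a two-finger parallel gripper is mounted at the origin on a cart in front of the work surface, level with it; the furniture and walls round the work are solid. World frame = base frame: x ahead of the robot, y to its left, z up, the work surface at z = 0. Lengths are in m, angles in degrees, forces in N, time in s.
With the tool pointing down it reaches from about 0.4 to 0.825 m from the base axis. Payload 7 kg.
Tool frame: the origin (TCP) lies on the centre line of the jaws, within the pads' length; the fingertips stand 22 mm ahead of it and the grasp point (between the pads) lies 3 mm ahead of it (ctrl.finger_overhang is the distance from the TCP to the fingertips, in m); z points along the fingers, y is the line along which they close (so a half turn about z gives the same grasp; the last joint's range is limited). The gripper opens to 88 mm and grips with 3 to 60 N. Pads are 19 mm wide; open, the fingers measure 130 mm over their backs; the gripper's body (78 mm by 193 mm) begins 47 mm behind the grasp point.
Start: joints at [-54.024, 20.546, 0.682, 0, -70.136, -16.507], TCP at [0.225, -0.636, 0.219] pointing down, gripper open.
Joint ranges: [-176.03, 176.03], [-82.01, 121.73], [-58.28, 71.71], [-173.87, 95.51], [-174.79, -0.11], [-173.66, 173.66]. Speed limits (degrees/s): [136.94, 136.94, 172.46, 180, 180, 180].

INTERFACE

Orientations are given as [roll, pitch, yaw] about the fixed x, y, z axes, in that order (R = Rz(yaw) Ry(pitch) Rx(roll)).
In Python, from plant import ctrl gives the robot as it stands. The module is installed in compiled form; this text tells all that it offers.
- The arm moves only by the shell command python3 -m creep 'ROWS'. ROWS is JSON, a list of rows, each an object with "grip": the closure, from 0 (fully open) to 1 (shut); "delta_pos": the shift along the tool's x, y, z scaled (see below), a list of three; "rotation": the turn, a rotation vector about the tool's x, y, z scaled (see below), a list of three. A call has 1 to 5 rows; each row is the pose to reach, as a shift and turn from the pose commanded when the call began, along the tool's axes at that moment; what a row does not reach only later rows make up. The controller multiplies each number of a shift by 10 cm and each number of a turn by pi/2 rad. A row lasts 1/10 s, in which the tool goes at most 50 mm and 8.59 degrees, less where a joint would pass 70% of its speed; a pose out of reach is approached as far as the arm can. A call with a number of a shift or a turn outside -1 to 1 is refused whole. A call with a gripper value outside its range is refused whole. The fingers move at their own pace and stop on an object; the grip force is fixed at half the most. Time passes only in rows, so rows that repeat a pose let the fingers close. It gives the time, the measured TCP pose, the force, the opening and the grip force at its end, in the units of the state.
- ctrl.get_obs(): the state, without advancing time (a new reading comes with each control period).
- ctrl.snapshot(name): name is "scene" or "top" or "wrist"; returns a dict with "color" (400x640x3 uint8, red, green, blue), "intrinsics" (3x3 intrinsics, pixels), "R" (3x3) and "t" (3): a world point X has camera coordinates R X + t. Camera axes: x right, y down, z forward; pixel columns grow to the right and rows downward; lengths in m; the calibration is good to about 2 mm. A picture is of the moment at which its call begins. There is no depth.
- ctrl.close_job(): hands the job in; it is judged then, once.
The state is a dict: "clock": time; "joint_pos": joint angles; "qvel": joint speeds; "tau": joint torques, N m; "tool_pos": TCP position; "orientation": TCP orientation; "force": force on the tool from outside, world axes, zero at the start; "moment": the same for the moment, N m; "opening": finger opening in m; "gripper_force": force on a finger pad.
Only numpy, scipy, OpenCV 4.12 (cv2) and the standard library are available. Lean on these libraries where they do the work, as an engineer would, in place of code of your own. Each camera call takes 0.05 s, during which the arm holds its last target. There are 200 camera calls.

TASK

Get a shot of cleaner into the small clear tray: stand the empty tray upright in the middle of the spring scale's pan, setting it down gently so that the pan is not driven hard down, and let go; then swing the canister's spout round until its tip is over the middle of the tray, press the nozzle cap right down and let it spring back up. Then swing the spout clear of the scale, leaving the tray centred on the pan. Never press the cap while the spout is not over the tray, and leave the other things on the bench where they are.

Things in the scene. Friction and masses are not known exactly. Their poses are not given: they have to be found in the camera images.
- mini_tray: small clear plastic tray standing loose on the bench, open at the top: rim 66 (its x) by 64 (its y) mm, 32 mm high; the rim band, the widest part, is from 20 to 32 mm up, below it the tray is 58 by 56 mm. Origin: centre of its underside, z up. Mass about 0.09 kg. Grasp it across the rim from above
- canister: fixed round metal canister with a pump top, screwed to the bench: 68 mm across, shoulder at 95 mm, foot plate 90 mm across and 8 mm high. Origin: on its axis at bench height. The spout turns about this vertical axis
- cap_top (a point): centre of the flat top of the black nozzle cap (40 mm across, 14 mm thick) on top of the canister, on its axis, 163 mm above the bench when up. It is pressed straight down against a spring
- spout_tip (a point): lower end of the spout: a steel tube 9 mm thick that leaves the side of the cap level, its centre line 7 mm below the cap's top, and bends down 20 mm at its far end. The tip lies 160 mm from the canister's axis, 129 mm above the bench when the cap is up. Spout and cap sink together when pressed and turn together
- swivel (a joint): turn of spout and cap about the canister's axis, rad, counter-clockwise from above is positive, range -1.4 to 1.75; at 0 the spout points to the canister's own -x. Stays where it is left (light friction, about 0.05 N m)
- nozzle_cap (a joint): how far the cap is pressed down, m: 0 up, 0.012 at its stop (2.5 N to start, 5.5 N at the stop)
- pan_top (a point): centre of the flat top of the scale's round steel pan, 90 mm across, 57 mm above the bench when empty. The pan belongs to a fixed grey spring scale, 100 mm across, whose pan centre lies 160 mm from the canister's axis, just under the circle of the spout's tip
- pan (a joint): how far the pan has sunk on its spring, m: 0 empty, about 0.004 to 0.009 under the tray, 0.016 at its stop
- padlock_0: brass padlock lying flat, 68x42x16 (mm); bystander, origin: centre of its underside
- cylinder_a: brass lock cylinder lying flat, 33x62x17 (mm); bystander, origin: centre of its underside
- tape_roll_0: roll of tape lying flat, 66 across, 20 high (mm); bystander, origin: centre of its underside
- parts_tin: closed round tin, 66 across, 36 high (mm); bystander, origin: centre of its underside
- oil_bottle: small oil bottle with a pointed spout, 45 across, 133 high (mm); bystander, origin: centre of its underside
- screw_jar: clear jar with a screw lid, 65 across, 99 high (mm); bystander, origin: centre of its underside
- screwdriver_amber: screwdriver lying on the bench, 27x168x30 (mm); bystander, origin: centre of its underside
There are look-alikes about, which are no part of the job. Several things have the shape of the mini_tray; the one meant has the colours described above.

How it is judged:
By the outcome, as a careful person would: the job done as asked, in the order asked, and still so for the second after the job is handed in, with the robot touching nothing.
It also fails if it takes over 69 s, if anything falls off the work surface, if the arm or the gripper's body presses on something with over 40 N, if the wrist force passes 120 N, or if a joint passes its speed limit or range.

## Working session

There is one attempt and no reset: what is moved stays moved. The work goes in short steps, Python scripts to look and compute and a shell command to move; the robot and the scene stay as the last step left them, time stands still between calls to the robot, and variables do not carry over. Pictures are saved under pics/ and viewed, at most 10 in all, crops included, and the job is handed in when it is done.

```bash
mkdir -p pics; cat > h.py <<'E'
import numpy as np, cv2, pickle
from plant import ctrl
from scipy.spatial.transform import Rotation as Ro
def snap(n,f=None):
    s=ctrl.snapshot(n); pickle.dump(s,open(f'pics/{f or n}.pkl','wb')); cv2.imwrite(f'pics/{f or n}.png',s['color'][:,:,::-1]); return s
def load(f): return pickle.load(open(f'pics/{f}.pkl','rb'))
def ray(s,u,v):
    R=np.array(s['R']);d=R.T@np.linalg.inv(s['intrinsics'])@[u,v,1.];return -R.T@np.array(s['t']),d/np.linalg.norm(d)
def atz(s,u,v,z):
    o,d=ray(s,u,v);return o+d*(z-o[2])/d[2]
def tri(*a):
    A=0;b=0
    for s,u,v in a:
        o,d=ray(s,u,v);P=np.eye(3)-np.outer(d,d);A=A+P;b=b+P@o
    return np.linalg.solve(A,b)
def proj(s,X):
    p=np.array(s['intrinsics'])@(np.array(s['R'])@np.array(X)+s['t']);return p[:2]/p[2]
def R0():
    return Ro.from_euler('xyz',ctrl.get_obs()['orientation'],degrees=True)
def go(target,yaw=None):
    "shift in tool units to reach world TCP target; turn about tool z units"
    o=ctrl.get_obs();R=R0();print('pos',np.round(o['tool_pos'],4),'rpy',np.round(o['orientation'],2))
    print('delta',np.round(R.inv().apply(np.array(target)-o['tool_pos'])/0.1,3))
    if yaw is not None:
        T=Ro.from_euler('xyz',[180,0,yaw],degrees=True);print('rot',np.round((R.inv()*T).as_rotvec()/(np.pi/2),3))
E
python3 - <<'E'
from h import *
for n in('scene','top','wrist'):
    s=snap(n);print(n,ray(s,320,200),s['intrinsics'][0][0])
print(ctrl.get_obs(),ctrl.finger_overhang)
a=[cv2.imread(f'pics/{n}.png') for n in('scene','top')]
E
```

```text
scene (array([-0.46228517, -0.10603179,  1.53548083]), array([ 0.57976596,  0.07799166, -0.81104176])) 517.0118197853948
top (array([0.42682281, 0.03851413, 1.47591211]), array([ 0.09459638,  0.00232476, -0.99551299])) 469.29120850415546
wrist (array([ 0.15603139, -0.66065893,  0.38370372]), array([ 0.24359422,  0.09782249, -0.9649314 ])) 305.2282283902018
{'clock': 0.15, 'joint_pos': array([-5.40244532e+01,  2.05824446e+01,  6.44732881e-01, -1.41980955e-02,
       -7.01341555e+01, -1.65067303e+01]), 'qvel': array([ 0.09051476, -0.14319389,  0.15732738,  0.08380992, -0.18691868,
        0.04754523]), 'tau': array([-8.61369226e-04, -5.83275890e+01,  2.93291831e+01,  7.00116858e+00,
        8.78859835e-03, -1.22706601e-04]), 'tool_pos': array([ 0.22481682, -0.63606027,  0.21852603]), 'orientation': array([ 1.79927302e+02, -7.62262362e-03, -1.60536012e+02]), 'force': array([ 0.85677279, -0.48860945,  0.11403556]), 'moment': array([ 0.03865872,  0.00932591, -0.01287615]), 'gripper_force': 0.0, 'opening': 0.08767441222918931} 0.022
```

View pics/top.png

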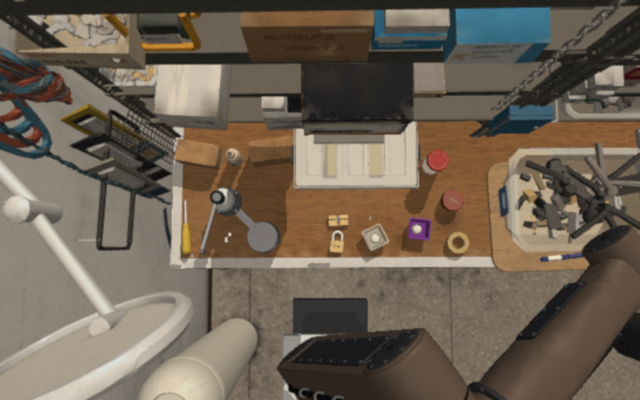

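View pics/scene.png

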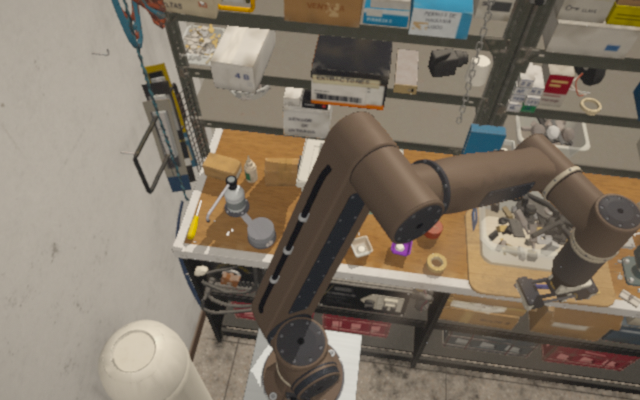

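```bash
python3 - <<'E'
import cv2,numpy as np
t=cv2.imread('pics/top.png');s=cv2.imread('pics/scene.png')
a=cv2.resize(t[180:270,170:290],(480,360),interpolation=3);b=cv2.resize(t[200:270,320:480],(800,350),interpolation=3)[:,:]
b=cv2.resize(t[195:265,320:440],(480,280),interpolation=3)
c=cv2.resize(s[165:255,185:285],(320,288),interpolation=3)
d=cv2.resize(s[225:265,340:420],(320,160),interpolation=3)
m=np.zeros((600,800,3),np.uint8);m[:320,:480]=a[:320];m[320:600,:480]=b;m[:288,480:]=c;m[320:480,480:]=d
cv2.imwrite('pics/m1.png',m)
E
```

```text
(no output)
```

View pics/m1.png

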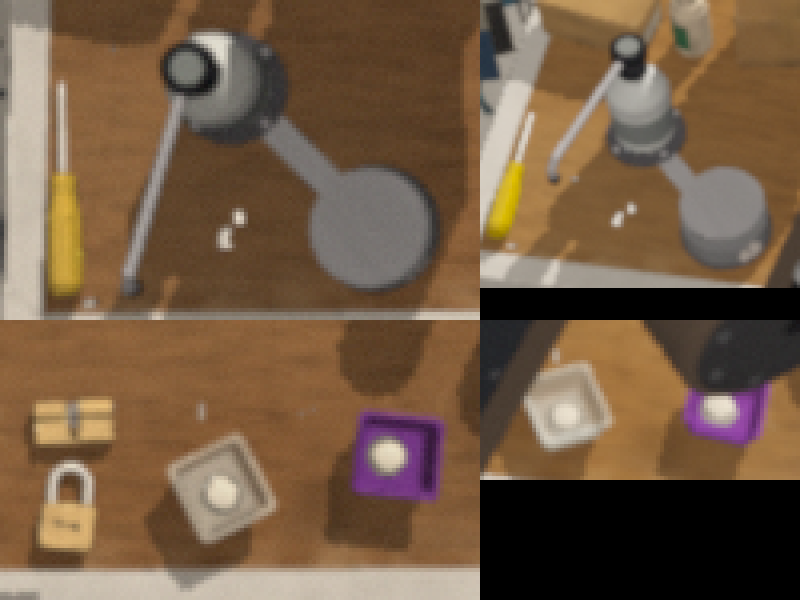

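```bash
python3 - <<'E'
from h import *
t=load('top');s=load('scene')
r=lambda x:np.round(x,4)
for n,p,q,z in [('cap',(217.5,196.75),(231.3,179.4),.163),('pan',(262.5,235.5),(260.6,228.4),.057),('tip',(202.5,252),(208,220),.129)]:
    print(n,r(tri((t,*p),(s,*q))),r(atz(t,*p,z)),r(atz(s,*q,z)))
T=[(167,465),(240,433),(277,498),(205,543)];S=[(528,375),(592,362),(612,425),(540,448)]
P=[];
for a,b in zip(T,S):
    p=(320+a[0]/4,195+(a[1]-320)/4);q=(340+(b[0]-480)/4,225+(b[1]-320)/4)
    X=atz(t,*p,.032);P.append(X);print(r(X),r(atz(s,*q,.032)),r(tri((t,*p),(s,*q))))
P=np.array(P);print(r(P.mean(0)),[r(np.linalg.norm(P[i]-P[i-1])) for i in range(4)],[np.degrees(np.arctan2(*(P[i]-P[i-1])[1::-1])) for i in range(4)])
for n,p in [('edge',(375,262)),('padlock',(337,246)),('cyl',(339,221)),('purple',(419,230)),('tape',(458,243)),('bottle',(232,157)),('drv',(186,245)),('drv2',(186,205)),('leftwall',(177,230)),('tin',(453,200))]:print(n,r(atz(t,*p,.02)))
E
```

```text
cap [0.5629 0.3331 0.1578] [0.5626 0.3303 0.163 ] [0.559  0.3332 0.163 ]
pan [0.4551 0.2192 0.0445] [0.4551 0.216  0.057 ] [0.4473 0.2182 0.057 ]
tip [0.4076 0.3775 0.132 ] [0.4075 0.3785 0.129 ] [0.4095 0.3784 0.129 ]
[ 0.4669 -0.0857  0.032 ] [ 0.4677 -0.0925  0.032 ] [ 0.4675 -0.0891  0.0311]
[ 0.4911 -0.1421  0.032 ] [ 0.4887 -0.1453  0.032 ] [ 0.4916 -0.1441  0.0269]
[ 0.4412 -0.1695  0.032 ] [ 0.4293 -0.1674  0.032 ] [ 0.441  -0.1702  0.0131]
[ 0.4072 -0.1138  0.032 ] [ 0.3985 -0.11    0.032 ] [ 0.4066 -0.1126  0.0189]
[ 0.4516 -0.1278  0.032 ] [np.float64(0.066), np.float64(0.0614), np.float64(0.0569), np.float64(0.0652)] [np.float64(25.274795761456712), np.float64(-66.75088737755792), np.float64(-151.23046392166216), np.float64(121.41018339893564)]
edge [ 0.3726 -0.1261  0.02  ]
padlock [ 0.4222 -0.0097  0.02  ]
cyl [ 0.4994 -0.0166  0.02  ]
purple [ 0.4701 -0.2636  0.02  ]
tape [ 0.4294 -0.3826  0.02  ]
bottle [0.7029 0.3182 0.02  ]
drv [0.4278 0.4576 0.02  ]
drv2 [0.5521 0.4602 0.02  ]
leftwall [0.4743 0.4866 0.02  ]
tin [ 0.5626 -0.3715  0.02  ]
```

```bash

python3 -m creep '[{"grip":0,"delta_pos":[-0.3,0.3,-0.1],"rotation":[0,0,0]},{"grip":0,"delta_pos":[-0.6,0.65,-0.2],"rotation":[0,0,0]},{"grip":0,"delta_pos":[-0.95,1,-0.2],"rotation":[0,0,0]}]'
python3 -m creep '[{"grip":0,"delta_pos":[-0.3,0.33,0],"rotation":[0,0,0]},{"grip":0,"delta_pos":[-0.6,0.66,0],"rotation":[0,0,0]},{"grip":0,"delta_pos":[-0.95,1,0],"rotation":[0,0,0]}]'
python3 -m creep '[{"grip":0,"delta_pos":[-0.3,0.33,0],"rotation":[0,0,0]},{"grip":0,"delta_pos":[-0.6,0.66,0],"rotation":[0,0,0]},{"grip":0,"delta_pos":[-0.95,1,0],"rotation":[0,0,0]}]'
python3 -c "
from h import *
go([.4516,-.1278,.2],-152)"
```

```text
clock: 0.45
tool_pos: [0.2814, -0.5098, 0.2399]
orientation: [-179.9, 0.0, -160.6]
force: [1.7, -0.3, 1.0]
opening: 0.0877
gripper_force: 0.0
clock: 0.75
tool_pos: [0.3374, -0.3829, 0.2392]
orientation: [180.0, 0.0, -160.6]
force: [0.6, 0.4, -0.5]
opening: 0.0876
gripper_force: 0.0
clock: 1.05
tool_pos: [0.3937, -0.2569, 0.2394]
orientation: [-180.0, 0.0, -160.6]
force: [1.5, -0.1, -0.8]
opening: 0.0875
gripper_force: 0.0
pos [ 0.3937 -0.2569  0.2394] rpy [-1.7999e+02  2.0000e-02 -1.6055e+02]
delta [-0.976  1.024  0.394]
rot [-0.     0.    -0.095]
```

```bash

python3 -m creep '[{"grip":0,"delta_pos":[-0.3,0.33,0.1],"rotation":[0,0,-0.03]},{"grip":0,"delta_pos":[-0.7,0.7,0.25],"rotation":[0,0,-0.06]},{"grip":0,"delta_pos":[-0.97,1,0.4],"rotation":[0,0,-0.095]},{"grip":0,"delta_pos":[-0.97,1,0.4],"rotation":[0,0,-0.095]}]'
python3 - <<'E'
from h import *
s=snap('wrist','w1')
t=snap('top','t1')
# close crop around tray for the choice
cv2.imwrite('pics/w1b.png',cv2.resize(cv2.imread('pics/w1.png'),(800,500)))
print(proj(s,[.4516,-.1278,.032]))
E
```

```text
clock: 1.45
tool_pos: [0.4524, -0.1279, 0.1973]
orientation: [179.9, -0.1, -151.6]
force: [0.1, 0.9, 0.3]
opening: 0.0879
gripper_force: 0.0
[317.10221002 185.03644839]
```

View pics/w1b.png

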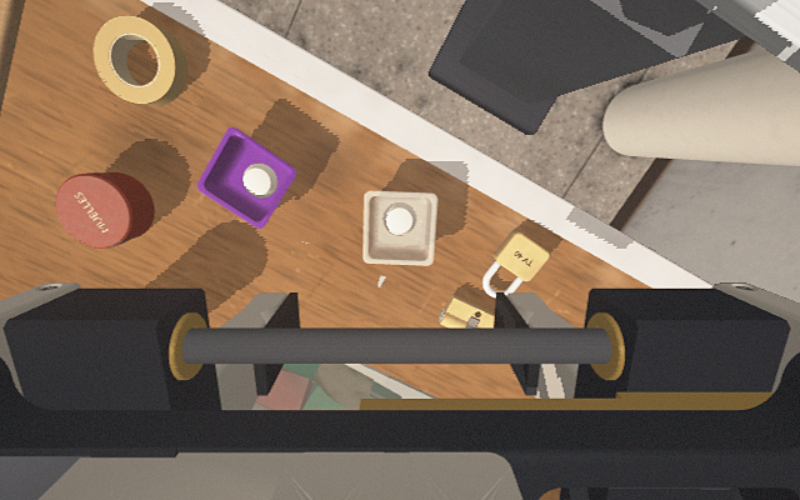

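```bash

cat >> h.py <<'E'
def traybox(s,c,w=60,f='x'):
    "crop around c upscaled 6x for subpixel picking"
    u,v=int(c[0]),int(c[1]);k=s['color'][max(v-w,0):v+w,u-w:u+w,::-1];cv2.imwrite(f'pics/{f}.png',cv2.resize(k,None,fx=5,fy=5,interpolation=2));print('crop origin',u-w,max(v-w,0))
E
python3 - <<'E'
from h import *
s=load('w1')
P=np.array([atz(s,u/1.25,v/1.25,.032) for u,v in [(366,192),(437,193),(434,266),(363,262)]])
print(P.round(4),P.mean(0).round(4),[np.linalg.norm(P[i]-P[i-1]).round(4) for i in range(4)],[np.degrees(np.arctan2(*(P[i]-P[i-1])[1::-1])).round(1) for i in range(4)])
go([.4516,-.1278,.1])
E
python3 -m creep '[{"grip":0,"delta_pos":[0,0,0.3],"rotation":[0,0,0]},{"grip":0,"delta_pos":[0,0,0.7],"rotation":[0,0,0]},{"grip":0,"delta_pos":[0,0,0.9],"rotation":[0,0,0]},{"grip":0,"delta_pos":[0,0,0.9],"rotation":[0,0,0]}]'
python3 - <<'E'
from h import *
s=snap('wrist','w2');p=proj(s,[.4516,-.1278,.032]);print(p)
traybox(s,p,60,'w2b')
E
```

```text
[[ 0.4335 -0.1673  0.032 ]
 [ 0.4053 -0.113   0.032 ]
 [ 0.4638 -0.0824  0.032 ]
 [ 0.4909 -0.1409  0.032 ]] [ 0.4484 -0.1259  0.032 ] [np.float64(0.0631), np.float64(0.0612), np.float64(0.066), np.float64(0.0645)] [np.float64(-155.3), np.float64(117.5), np.float64(27.6), np.float64(-65.1)]
pos [ 0.4518 -0.1309  0.1988] rpy [ 1.7997e+02 -7.0000e-02 -1.5183e+02]
delta [-0.014  0.027  0.988]
clock: 1.95
tool_pos: [0.4494, -0.1331, 0.1071]
orientation: [179.9, -0.3, -152.1]
force: [-0.2, -0.1, 0.9]
opening: 0.0877
gripper_force: 0.0
[321.25713444 214.58481393]
crop origin 261 154
```

View pics/w2b.png

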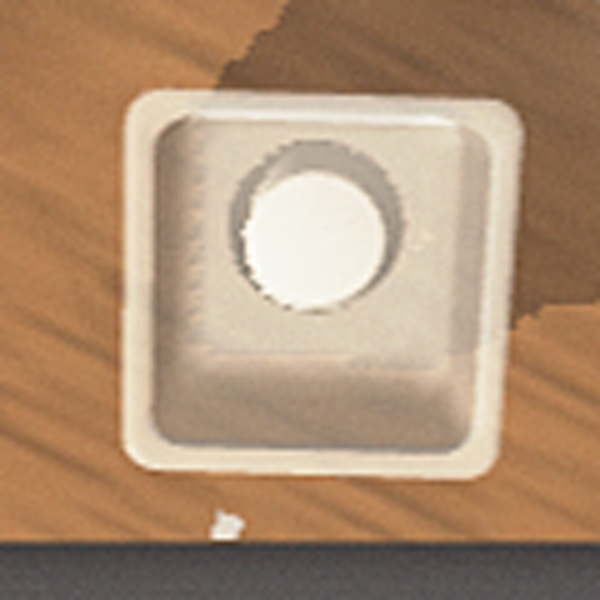

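The crop shows the clear, colourless tray (rim corners at about wrist pixels (286,172), (366,174), (361,250) and (285,248)). The only look-alike is the purple one at wrist pixel (198,142) in the earlier view, so I take the clear tray.

```bash
python3 - <<'E'
from h import *
s=load('w2');w1=load('w1');a=[(124,88),(527,102),(500,482),(120,468)];b=[(366,192),(437,193),(434,266),(363,262)]
px=[(261+u/5,154+v/5) for u,v in a]
P=np.array([atz(s,*p,.032) for p in px])
print(P.mean(0).round(4),[np.linalg.norm(P[i]-P[i-1]).round(4) for i in range(4)],[np.degrees(np.arctan2(*(P[i]-P[i-1])[1::-1])).round(1) for i in range(4)])
T=np.array([tri((s,*p),(w1,u/1.25,v/1.25)) for p,(u,v) in zip(px,b)]);print(T.round(4),T.mean(0))
c=P.mean(0)
go([c[0],c[1],.028],-152)
E
```

```text
[ 0.4486 -0.1263  0.032 ] [np.float64(0.0654), np.float64(0.0643), np.float64(0.0658), np.float64(0.0649)] [np.float64(-154.3), np.float64(115.8), np.float64(26.2), np.float64(-64.5)]
[[ 0.435  -0.1686  0.0217]
 [ 0.4043 -0.1148  0.045 ]
 [ 0.4638 -0.0827  0.0324]
 [ 0.489  -0.1417  0.0387]] [ 0.44803698 -0.12693482  0.0344561 ]
pos [ 0.4509 -0.1331  0.1089] rpy [ 1.7997e+02 -1.3000e-01 -1.5209e+02]
delta [-0.013  0.07   0.809]
rot [ 0.    -0.001 -0.001]
```

```bash

python3 -m creep '[{"grip":0,"delta_pos":[-0.01,0.06,0.2],"rotation":[0,0,0.023]},{"grip":0,"delta_pos":[-0.01,0.07,0.5],"rotation":[0,0,0.023]},{"grip":0,"delta_pos":[-0.01,0.07,0.72],"rotation":[0,0,0.023]},{"grip":0,"delta_pos":[-0.01,0.07,0.81],"rotation":[0,0,0.023]},{"grip":0,"delta_pos":[-0.01,0.07,0.81],"rotation":[0,0,0.023]}]'
python3 -m creep '[{"grip":0.1,"delta_pos":[0,0,0],"rotation":[0,0,0]},{"grip":0.3,"delta_pos":[0,0,0],"rotation":[0,0,0]},{"grip":0.5,"delta_pos":[0,0,0],"rotation":[0,0,0]},{"grip":0.5,"delta_pos":[0,0,0],"rotation":[0,0,0]},{"grip":0.5,"delta_pos":[0,0,0],"rotation":[0,0,0]}]'
python3 -m creep '[{"grip":0.5,"delta_pos":[0,0,0],"rotation":[0,0,0]},{"grip":0.5,"delta_pos":[0,0,-0.1],"rotation":[0,0,0]},{"grip":0.5,"delta_pos":[0,0,-0.4],"rotation":[0,0,0]},{"grip":0.5,"delta_pos":[0,0,-0.8],"rotation":[0,0,0]},{"grip":0.5,"delta_pos":[0,0,-1],"rotation":[0,0,0]}]'
python3 - <<'E'
from h import *
s=snap('wrist','w3');t=snap('top','t3');c=snap('scene','s3')
a=cv2.imread('pics/t3.png')[170:270,170:300];b=cv2.imread('pics/s3.png')[160:255,180:290]
m=np.zeros((600,800,3),np.uint8);m[:308,:400]=cv2.resize(a,(400,308));m[:345,400:]=cv2.resize(b,(400,345));m[350:,:400]=cv2.resize(cv2.imread('pics/w3.png'),(400,250))
cv2.imwrite('pics/m3.png',m);go([.452,.217,.13],-133.5)
E
```

```text
clock: 2.5
tool_pos: [0.4497, -0.1257, 0.0286]
orientation: [-180.0, -0.0, -154.1]
force: [-0.9, -0.1, 0.3]
opening: 0.0876
gripper_force: 0.0
clock: 3.0
tool_pos: [0.4496, -0.1253, 0.0286]
orientation: [-180.0, 0.0, -154.0]
force: [-0.1, -0.6, -0.1]
opening: 0.053
gripper_force: 0.0
clock: 3.5
tool_pos: [0.4507, -0.1254, 0.1319]
orientation: [-179.9, 0.2, -154.0]
force: [-0.0, 0.1, -0.1]
opening: 0.0437
gripper_force: 0.0
pos [ 0.4504 -0.1252  0.1303] rpy [-179.93    0.22 -154.04]
delta [-1.512  3.07   0.005]
rot [-0.001  0.002 -0.228]
```

View pics/m3.png

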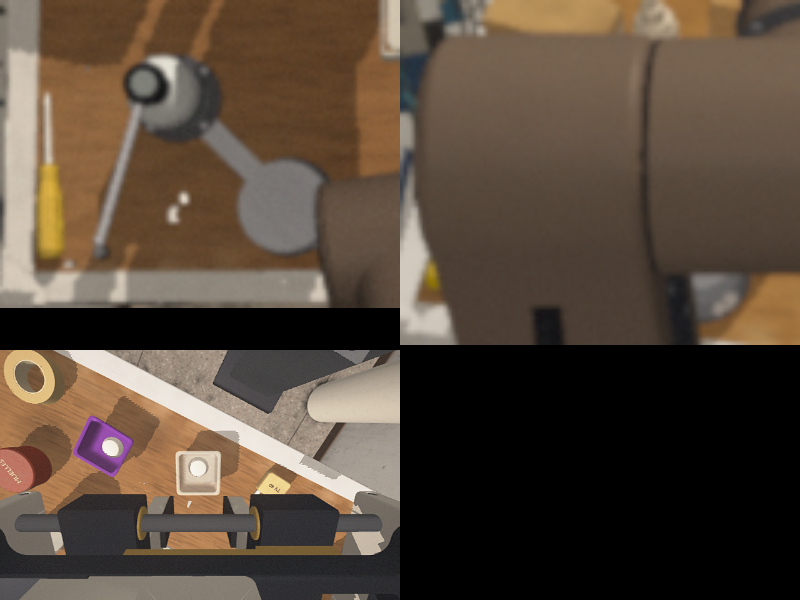

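```bash
python3 - <<'E'
from h import *
o=ctrl.get_obs();p=np.array(o['tool_pos']);R=R0();print(p,o['opening'])
s=load('w3')
for z in(-.05,0,.003,.022,.1):print(z,proj(s,p+R.apply([0,0,z])).round(1))
for y in(-.022,.022):print(proj(s,p+R.apply([0,y,.022])).round(1))
im=cv2.imread('pics/w3.png')[130:330,200:440];cv2.imwrite('pics/w3b.png',cv2.resize(im,(720,600),interpolation=2))
print((np.array(s['R']).T@[0,0,1]),-np.array(s['R']).T@s['t']-p)
t=load('t3');print('top proj tray',proj(t,[.4486,-.1263,.032]))
E
```

```text
[ 0.45042975 -0.12516275  0.13030214] 0.04384243688745668
-0.05 [317.7 291.7]
0 [317.6 245. ]
0.003 [317.6 243. ]
0.022 [317.5 231.6]
0.1 [317.4 200.5]
[284.2 231.6]
[350.8 231.6]
[ 0.24347301  0.11670604 -0.96286063] [-0.06608816 -0.03218281  0.16666378]
top proj tray [375.10097846 237.15706943]
```

View pics/w3b.png

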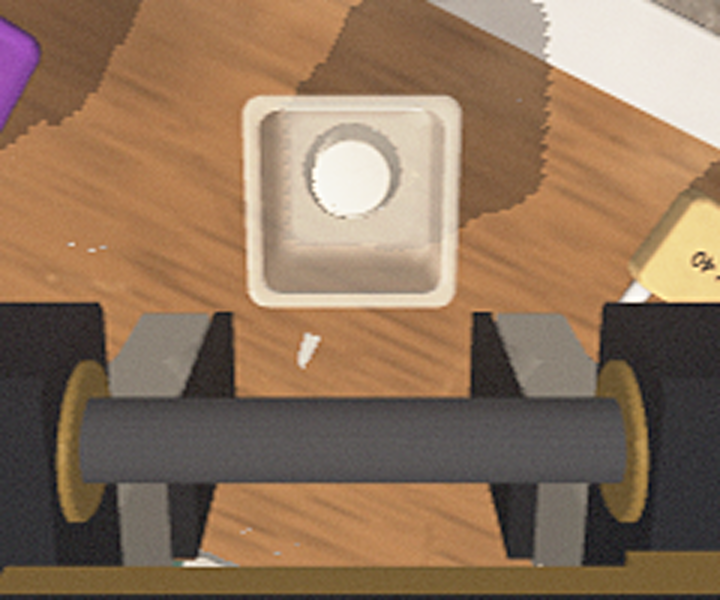

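```bash
python3 - <<'E'
from h import *
import numpy as np
s=load('w3');o=ctrl.get_obs();p=np.array(o['tool_pos']);R=R0()
K=np.array(s['intrinsics'])
for h,(uL,uR,v) in [(.0438,(278,357,234))]:
    d=K[0,0]*h/(uR-uL)
    for u in(uL,uR):
        c=np.linalg.inv(K)@[u,v,1]*d
        X=np.array(s['R']).T@(c-s['t']);print(X.round(4),'tool',R.inv().apply(X-p).round(4))
print(o)
E
```

```text
[ 0.4507 -0.1494  0.1389] tool [ 0.0104 -0.0219 -0.0086]
[ 0.4315 -0.1101  0.1389] tool [ 0.0104  0.0219 -0.0086]
{'clock': 3.65, 'joint_pos': array([ 8.69797590e+00,  5.42311823e+00, -3.20558993e+01,  7.50473889e-03,
       -5.22909359e+01, -7.27471773e+01]), 'qvel': array([-0.02581171,  2.01405098, -2.31595972, -0.66933791,  1.31698473,
       -0.04817922]), 'tau': array([ 3.46886984e-02, -3.39474785e+01,  2.58846545e+01,  6.22777775e+00,
       -3.02250059e-01,  1.83872326e-03]), 'tool_pos': array([ 0.45042975, -0.12516275,  0.13030214]), 'orientation': array([-179.92608287,    0.2179291 , -154.04448247]), 'force': array([-0.5628354 ,  0.21105032, -0.66732667]), 'moment': array([ 0.02749241,  0.04297722, -0.05527486]), 'gripper_force': 0.0, 'opening': 0.04384243688745668}
```

The wrist picture shows the tray still on the bench at pixel (317,197), with the fingers shut at 44 mm. The finger edges at (278,234) and (357,234) put the real tips about 9 mm above the reported TCP, not 22 mm below it. So the first grasp closed just above the rim. I'll reopen and go about 30 mm lower, watching the force.

```bash

python3 -m creep '[{"grip":0,"delta_pos":[0.02,0,0],"rotation":[0,0,0]},{"grip":0,"delta_pos":[0.02,0,0],"rotation":[0,0,0]},{"grip":0,"delta_pos":[0.02,0,0],"rotation":[0,0,0]},{"grip":0,"delta_pos":[0.02,0,0],"rotation":[0,0,0]},{"grip":0,"delta_pos":[0.02,0,0.2],"rotation":[0,0,0]}]'
python3 -m creep '[{"grip":0,"delta_pos":[0,0,0.3],"rotation":[0,0,0]},{"grip":0,"delta_pos":[0,0,0.6],"rotation":[0,0,0]},{"grip":0,"delta_pos":[0,0,0.8],"rotation":[0,0,0]},{"grip":0,"delta_pos":[0,0,0.9],"rotation":[0,0,0]},{"grip":0,"delta_pos":[0,0,0.95],"rotation":[0,0,0]}]'
python3 -m creep '[{"grip":0,"delta_pos":[0,0,0.04],"rotation":[0,0,0]},{"grip":0,"delta_pos":[0,0,0.08],"rotation":[0,0,0]},{"grip":0,"delta_pos":[0,0,0.08],"rotation":[0,0,0]}]'
```

```text
clock: 4.15
tool_pos: [0.4493, -0.1261, 0.1096]
orientation: [-179.9, 0.2, -154.0]
force: [0.2, -0.4, -0.6]
opening: 0.0781
gripper_force: 0.0
clock: 4.65
tool_pos: [0.4472, -0.1263, 0.0123]
orientation: [180.0, -0.1, -154.0]
force: [0.2, -0.2, 0.5]
opening: 0.0875
gripper_force: 0.0
clock: 4.95
tool_pos: [0.4478, -0.1261, 0.0054]
orientation: [-180.0, 0.0, -154.1]
force: [0.5, -0.8, -0.4]
opening: 0.0878
gripper_force: 0.0
```

```bash

python3 -m creep '[{"grip":0,"delta_pos":[0,0,0.03],"rotation":[0,0,0]},{"grip":0,"delta_pos":[0,0,0.05],"rotation":[0,0,0]},{"grip":0,"delta_pos":[0,0,0.05],"rotation":[0,0,0]}]'
python3 -m creep '[{"grip":0.1,"delta_pos":[0,0,0],"rotation":[0,0,0]},{"grip":0.3,"delta_pos":[0,0,0],"rotation":[0,0,0]},{"grip":0.5,"delta_pos":[0,0,0],"rotation":[0,0,0]},{"grip":0.5,"delta_pos":[0,0,0],"rotation":[0,0,0]},{"grip":0.5,"delta_pos":[0,0,0],"rotation":[0,0,0]}]'
```

```text
clock: 5.25
tool_pos: [0.4475, -0.1262, 0.0002]
orientation: [180.0, 0.0, -154.1]
force: [0.6, -1.1, 0.1]
opening: 0.0874
gripper_force: 0.0
clock: 5.75
tool_pos: [0.4477, -0.1262, 0.0003]
orientation: [-180.0, 0.0, -154.0]
force: [-1.3, 1.0, -0.3]
opening: 0.062
gripper_force: 30.0
```

```bash

python3 -m creep '[{"grip":0.5,"delta_pos":[0,0,-0.1],"rotation":[0,0,0]},{"grip":0.5,"delta_pos":[0,0,-0.3],"rotation":[0,0,0]},{"grip":0.5,"delta_pos":[0,0,-0.6],"rotation":[0,0,0]},{"grip":0.5,"delta_pos":[0,0,-0.9],"rotation":[0,0,0]},{"grip":0.5,"delta_pos":[0,0,-1],"rotation":[0,0,0]}]'
python3 -m creep '[{"grip":0.5,"delta_pos":[-0.05,0.1,-0.1],"rotation":[0,0,0]},{"grip":0.5,"delta_pos":[-0.15,0.3,-0.25],"rotation":[0,0,0]},{"grip":0.5,"delta_pos":[-0.25,0.5,-0.3],"rotation":[0,0,0]},{"grip":0.5,"delta_pos":[-0.35,0.75,-0.3],"rotation":[0,0,0]},{"grip":0.5,"delta_pos":[-0.5,1,-0.3],"rotation":[0,0,0]}]'
python3 -m creep '[{"grip":0.5,"delta_pos":[-0.12,0.25,0],"rotation":[0,0,-0.05]},{"grip":0.5,"delta_pos":[-0.25,0.5,0],"rotation":[0,0,-0.1]},{"grip":0.5,"delta_pos":[-0.4,0.8,0],"rotation":[0,0,-0.17]},{"grip":0.5,"delta_pos":[-0.5,1,0],"rotation":[0,0,-0.228]},{"grip":0.5,"delta_pos":[-0.5,1,0],"rotation":[0,0,-0.228]}]'
python3 - <<'E'
from h import *
s=snap('wrist','w4');c=snap('top','t4')
m=np.zeros((600,800,3),np.uint8);m[:400,:640]=s['color'][:,:,::-1];m[400:600,:320]=cv2.resize(c['color'][180:280,180:340,::-1],(320,200))
cv2.imwrite('pics/m4.png',m);o=ctrl.get_obs();print(o['opening'],proj(s,[.4551,.216,.057]),proj(s,[.5626,.3303,.163]))
go([.4551,.216,.13],-133.5)
E
```

```text
clock: 6.25
tool_pos: [0.4492, -0.1262, 0.1038]
orientation: [-179.9, 0.3, -154.0]
force: [1.2, -0.2, -1.4]
opening: 0.0621
gripper_force: 30.0
clock: 6.75
tool_pos: [0.4477, -0.0133, 0.1301]
orientation: [180.0, -0.0, -154.1]
force: [0.5, 0.1, -1.4]
opening: 0.0621
gripper_force: 30.0
clock: 7.25
tool_pos: [0.4497, 0.0999, 0.13]
orientation: [180.0, -0.0, -133.2]
force: [-0.3, -0.1, -0.3]
opening: 0.0621
gripper_force: 30.0
0.062024844302453024 [401.22650955 304.18722415] [425.43027547 591.43504822]
pos [0.4492 0.0979 0.1298] rpy [ 1.7997e+02 -8.0000e-02 -1.3351e+02]
delta [-0.898  0.77  -0.003]
rot [ 0.    -0.001 -0.   ]
```

View pics/m4.png

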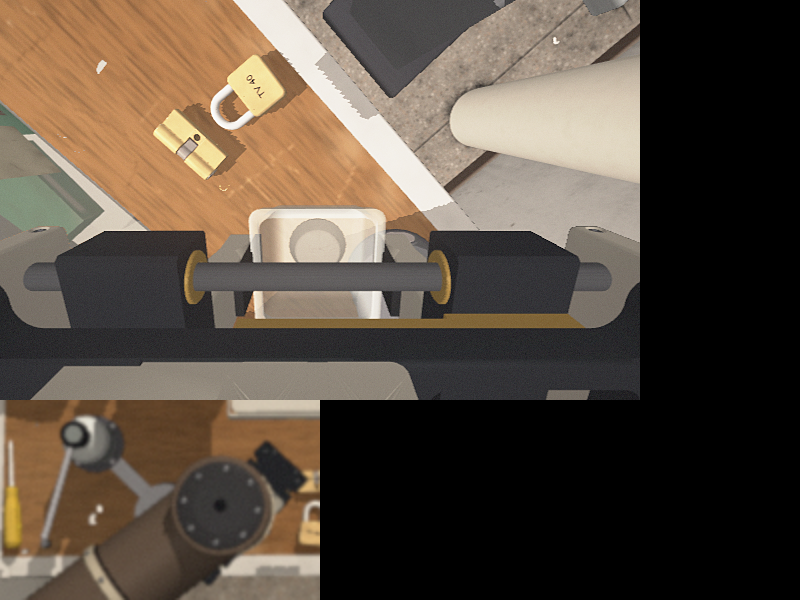

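```bash
python3 - <<'E'
from h import *
from scipy.optimize import minimize
def fit(f,x0,z,r):
    s=load(f);g=cv2.GaussianBlur(cv2.cvtColor(s['color'],cv2.COLOR_RGB2GRAY),(0,0),.7).astype(float);sat=cv2.cvtColor(s['color'],cv2.COLOR_RGB2HSV)[:,:,1].astype(float)
    a=np.linspace(0,2*np.pi,180,endpoint=False)
    def samp(im,x,rr):
        P=np.array([proj(s,[x[0]+rr*np.cos(t),x[1]+rr*np.sin(t),z]) for t in a]).astype(np.float32)
        return cv2.remap(im.astype(np.float32),P[:,0][None],P[:,1][None],1)[0]
    def cost(x): return -np.median(np.abs(samp(g,x,r-.003)-samp(g,x,r+.003)))-.5*np.mean(np.abs(samp(sat,x,r-.003)-samp(sat,x,r+.003)))
    best=min(((cost([x0[0]+i*.001,x0[1]+j*.001]),x0[0]+i*.001,x0[1]+j*.001) for i in range(-10,11) for j in range(-10,11)))
    return np.round(best,4)
print(fit('top',(.4551,.216),.057,.045),fit('scene',(.4500,.217),.057,.045))
print(fit('top',(.5626,.3303),.163,.020),fit('scene',(.560,.333),.163,.020))
for f,x in(('top',(.452,.216)),('scene',(.452,.216))):
    s=load(f);im=s['color'][:,:,::-1].copy();k=8;u,v=proj(s,[*x,.057]).astype(int);c=cv2.resize(im[v-25:v+25,u-25:u+25],(400,400),interpolation=2)
    for z,r,col in((.057,.045,(0,255,0)),):
        P=np.array([(proj(s,[x[0]+r*np.cos(t),x[1]+r*np.sin(t),z])-[u-25,v-25])*k for t in np.linspace(0,6.28,90)]).astype(int);cv2.polylines(c,[P],False,col,1)
    cv2.imwrite(f'pics/c_{f}.png',c)
cv2.imwrite('pics/c.png',np.hstack([cv2.imread('pics/c_top.png'),cv2.imread('pics/c_scene.png')]))
E
```

```text
[-55.454    0.4511   0.218 ] [-45.8448   0.45     0.22  ]
[-81.6554   0.5616   0.3313] [-53.7956   0.555    0.333 ]
```

View pics/c.png

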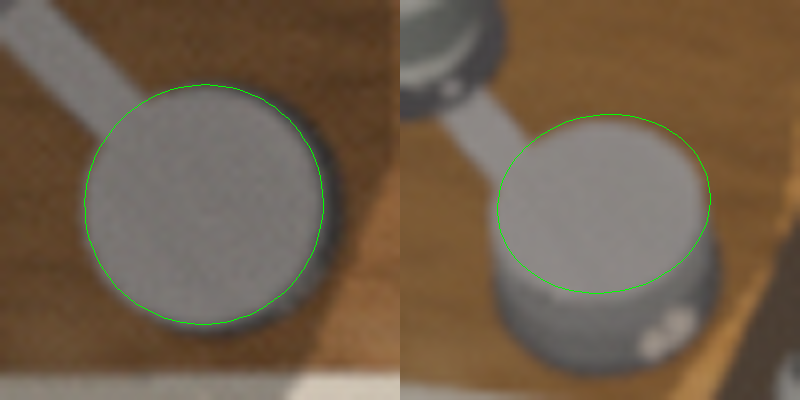

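```bash

python3 -m creep '[{"grip":0.5,"delta_pos":[-0.15,0.15,0],"rotation":[0,0,0]},{"grip":0.5,"delta_pos":[-0.4,0.37,0],"rotation":[0,0,0]},{"grip":0.5,"delta_pos":[-0.65,0.6,0],"rotation":[0,0,0]},{"grip":0.5,"delta_pos":[-0.85,0.78,0],"rotation":[0,0,0]},{"grip":0.5,"delta_pos":[-0.88,0.82,0],"rotation":[0,0,0]}]'
python3 -m creep '[{"grip":0.5,"delta_pos":[0,0,0.1],"rotation":[0,0,0]},{"grip":0.5,"delta_pos":[0,0,0.25],"rotation":[0,0,0]},{"grip":0.5,"delta_pos":[0,0,0.4],"rotation":[0,0,0]},{"grip":0.5,"delta_pos":[0,0,0.5],"rotation":[0,0,0]},{"grip":0.5,"delta_pos":[0,0,0.5],"rotation":[0,0,0]}]'
python3 - <<'E'
from h import *
s=snap('wrist','w5');go([.4505,.218,.066],-133.5)
o=ctrl.get_obs();print(o['force'])
cv2.imwrite('pics/w5b.png',cv2.resize(s['color'][130:390,160:480,::-1],(640,520),interpolation=2))
for t in np.linspace(0,6.28,5)[:4]: print(proj(s,[.4505+.045*np.cos(t),.218+.045*np.sin(t),.057]))
E
```

```text
clock: 7.85
tool_pos: [0.4514, 0.2192, 0.13]
orientation: [-180.0, -0.0, -133.6]
force: [-0.4, -0.1, -1.8]
opening: 0.0623
gripper_force: 30.0
clock: 8.35
tool_pos: [0.4502, 0.2158, 0.0785]
orientation: [180.0, -0.2, -133.6]
force: [0.8, -0.0, -0.4]
opening: 0.062
gripper_force: 30.0
pos [0.4507 0.2164 0.0795] rpy [-1.800e+02 -1.200e-01 -1.336e+02]
delta [-0.01   0.012  0.135]
rot [-0.    -0.001 -0.001]
[ 0.20369621  1.45955458 -0.03492065]
[270.6083875  278.13155752]
[363.74383395 280.03921069]
[370.25478732 189.32110982]
[268.97594952 186.88315395]
```

View pics/w5b.png

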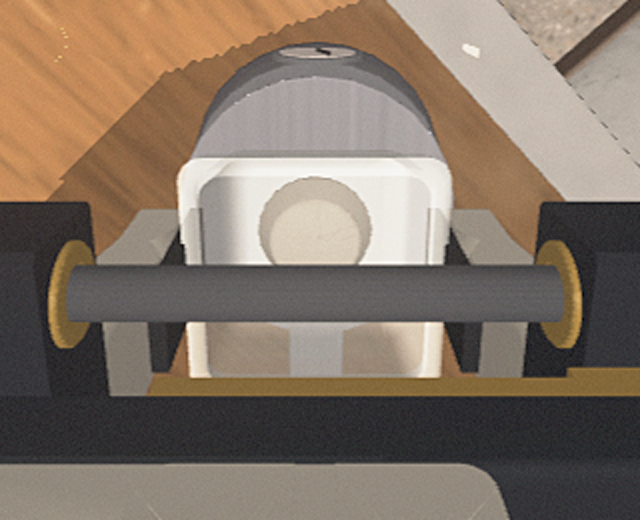

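```bash

python3 - <<'E'
from h import *
s=load('w5')
for x in [(.4505,.218),(.4495,.219)]: print(proj(s,[x[0]-.045*.688,x[1]-.045*.725,.057]),proj(s,[*x,.057]))
E
python3 -m creep '[{"grip":0.5,"delta_pos":[-0.01,0.012,0.04],"rotation":[0,0,0]},{"grip":0.5,"delta_pos":[-0.01,0.017,0.08],"rotation":[0,0,0]},{"grip":0.5,"delta_pos":[-0.01,0.02,0.12],"rotation":[0,0,0]},{"grip":0.5,"delta_pos":[-0.01,0.02,0.15],"rotation":[0,0,0]}]'
python3 -m creep '[{"grip":0.5,"delta_pos":[0,0,0.02],"rotation":[0,0,0]},{"grip":0.5,"delta_pos":[0,0,0.04],"rotation":[0,0,0]},{"grip":0.5,"delta_pos":[0,0,0.04],"rotation":[0,0,0]}]'
```

```text
[318.19891198 167.27749474] [318.36029214 235.5018025 ]
[320.49202042 167.32928327] [320.51748273 235.54728483]
clock: 8.8
tool_pos: [0.4503, 0.2199, 0.065]
orientation: [180.0, 0.0, -133.5]
force: [-0.0, -0.9, -1.3]
opening: 0.0621
gripper_force: 30.0
clock: 9.1
tool_pos: [0.4503, 0.2198, 0.061]
orientation: [180.0, -0.0, -133.5]
force: [0.5, 0.1, 0.5]
opening: 0.0624
gripper_force: 30.0
```

```bash

python3 -m creep '[{"grip":0.5,"delta_pos":[-0.01,0,0.02],"rotation":[0,0,0]},{"grip":0.5,"delta_pos":[-0.01,0,0.04],"rotation":[0,0,0]},{"grip":0.5,"delta_pos":[-0.01,0,0.06],"rotation":[0,0,0]},{"grip":0.5,"delta_pos":[-0.01,0,0.08],"rotation":[0,0,0]},{"grip":0.5,"delta_pos":[-0.01,0,0.08],"rotation":[0,0,0]}]'
python3 -c "
from h import *
o=ctrl.get_obs();print(o['force'],o['moment'],o['tool_pos'])"
```

```text
clock: 9.6
tool_pos: [0.4511, 0.2205, 0.053]
orientation: [-180.0, -0.0, -133.5]
force: [-1.0, -0.2, -0.5]
opening: 0.0619
gripper_force: 30.0
[-1.03424922 -0.15889095 -0.48163093] [ 0.12131892  0.03478505 -0.03806191] [0.45106287 0.22048292 0.05303206]
```

```bash

python3 -m creep '[{"grip":0.5,"delta_pos":[0,0,0.02],"rotation":[0,0,0]},{"grip":0.5,"delta_pos":[0,0,0.02],"rotation":[0,0,0]},{"grip":0.2,"delta_pos":[0,0,0.02],"rotation":[0,0,0]},{"grip":0,"delta_pos":[0,0,0.02],"rotation":[0,0,0]},{"grip":0,"delta_pos":[0,0,0.02],"rotation":[0,0,0]}]'
python3 -m creep '[{"grip":0,"delta_pos":[0,0,0],"rotation":[0,0,0]},{"grip":0,"delta_pos":[0,0,0],"rotation":[0,0,0]},{"grip":0,"delta_pos":[0,0,-0.1],"rotation":[0,0,0]},{"grip":0,"delta_pos":[0,0,-0.4],"rotation":[0,0,0]},{"grip":0,"delta_pos":[0,0,-0.8],"rotation":[0,0,0]}]'
python3 -m creep '[{"grip":0,"delta_pos":[0,0,-0.4],"rotation":[0,0,0]},{"grip":0,"delta_pos":[0,0,-0.8],"rotation":[0,0,0]},{"grip":0,"delta_pos":[0,0,-1],"rotation":[0,0,0]},{"grip":0,"delta_pos":[0,0,-1],"rotation":[0,0,0]}]'
python3 - <<'E'
from h import *
s=snap('wrist','w6');print(ctrl.get_obs()['tool_pos'])
u,v=proj(s,[.45,.219,.083]).astype(int);print(u,v)
cv2.imwrite('pics/w6b.png',cv2.resize(s['color'][80:280,200:440,::-1],(720,600),interpolation=2))
for z in(.05,.08):print(proj(s,[.45,.219,z]))
E
```

```text
clock: 10.1
tool_pos: [0.4511, 0.2205, 0.0513]
orientation: [180.0, 0.0, -133.5]
force: [0.0, 0.0, -0.4]
opening: 0.0806
gripper_force: 0.0
clock: 10.6
tool_pos: [0.4502, 0.2196, 0.1314]
orientation: [180.0, -0.2, -133.5]
force: [1.3, 1.8, -0.1]
opening: 0.0878
gripper_force: 0.0
clock: 11.0
tool_pos: [0.4525, 0.2215, 0.2357]
orientation: [-180.0, 0.4, -133.5]
force: [0.6, -0.1, -0.6]
opening: 0.0873
gripper_force: 0.0
[0.45155469 0.22098924 0.23350627]
316 183
[316.75969569 177.38229081]
[316.72867925 182.920397  ]
```

View pics/w6b.png

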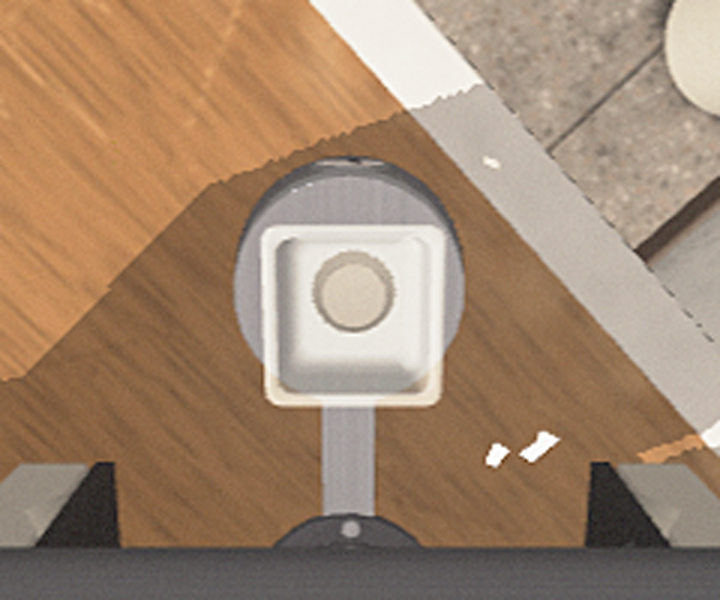

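```bash

python3 - <<'E'
from h import *
s=load('w6');f=lambda u,v,z:atz(s,200+u/3,80+v/3,z)
rim=np.mean([f(u,v,.083) for u,v in[(262,226),(448,224),(443,406),(266,405)]],0)
L=f(235,283,.051);Rr=f(465,283,.051);T=f(350,178,.051)
tx=np.array([-.688,-.725,0])
print('rim',rim,'LR mid',(L+Rr)/2,np.linalg.norm(L-Rr),'top-based',T-.045*tx)
d=(rim-(T-.045*tx))[:2];print('off along tool x,y',d@tx[:2],(rim-(L+Rr)/2)[:2]@[-.725,.688])
im=s['color'][80:280,200:440,::-1];im=cv2.resize(im,None,fx=3,fy=3)
# brightness profile up the pan axis
print(s['color'][130:160,316].astype(int).sum(1))
E
```

```text
rim [0.4506201  0.22200127 0.083     ] LR mid [0.44745732 0.21617151 0.051     ] 0.08902359829413735 top-based [0.45087608 0.21986627 0.051     ]
off along tool x,y -0.0013717550337864698 0.0017178595515231093
[305 274 224 223 496 425 361 362 427 521 499 501 509 503 492 498 499 494
 499 501 495 494 503 478 477 654 695 676 661 652]
```

The tray stands on the pan with its rim centre about 2 mm from the pan centre: rim corners at roughly (287,155)–(348,215), pan edges at (278,174) and (355,174). Next I'll straddle the spout tube.

```bash

python3 -m creep '[{"grip":0,"delta_pos":[-0.2,0.2,-0.1],"rotation":[0,0,0.09]},{"grip":0,"delta_pos":[-0.4,0.35,-0.1],"rotation":[0,0,0.18]},{"grip":0.2,"delta_pos":[-0.5,0.45,-0.1],"rotation":[0,0,0.27]},{"grip":0.4,"delta_pos":[-0.5,0.45,-0.1],"rotation":[0,0,0.36]},{"grip":0.55,"delta_pos":[-0.5,0.45,-0.1],"rotation":[0,0,0.36]}]'
python3 -c "
from h import *
go([.4648,.361,.235],163.2)"
```

```text
clock: 11.55
tool_pos: [0.4523, 0.2877, 0.2401]
orientation: [-179.9, -0.1, -166.0]
force: [-0.8, 0.5, -0.4]
opening: 0.0685
gripper_force: 0.0
pos [0.4523 0.2877 0.2401] rpy [-1.7993e+02 -1.1000e-01 -1.6603e+02]
delta [-0.299  0.681  0.05 ]
rot [-0.001 -0.001  0.342]
```

```bash

python3 -m creep '[{"grip":0.55,"delta_pos":[-0.07,0.17,0],"rotation":[0,0,0.09]},{"grip":0.55,"delta_pos":[-0.15,0.35,0],"rotation":[0,0,0.18]},{"grip":0.55,"delta_pos":[-0.25,0.55,0],"rotation":[0,0,0.26]},{"grip":0.55,"delta_pos":[-0.3,0.68,0.05],"rotation":[0,0,0.34]},{"grip":0.55,"delta_pos":[-0.3,0.68,0.05],"rotation":[0,0,0.34]}]'
python3 - <<'E'
from h import *
s=snap('wrist','w7');o=ctrl.get_obs();print(o['tool_pos'],o['orientation'],o['opening'],o['joint_pos'].round(0))
cv2.imwrite('pics/w7b.png',s['color'][:,:,::-1])
print(proj(s,[.408,.378,.129]),proj(s,[.4648,.361,.1605]))
E
```

```text
clock: 12.05
tool_pos: [0.4651, 0.3615, 0.2346]
orientation: [-179.9, -0.1, 163.6]
force: [0.7, -0.5, -0.7]
opening: 0.0399
gripper_force: 0.0
[0.4650402  0.36077409 0.235028  ] [-1.79872000e+02 -5.48213380e-02  1.63763572e+02] 0.03934819428352121 [  57.   12.   -9.   -0.  -69. -163.]
[317.8028712  133.01912273] [317.55100515 209.00161254]
```

View pics/w7b.png

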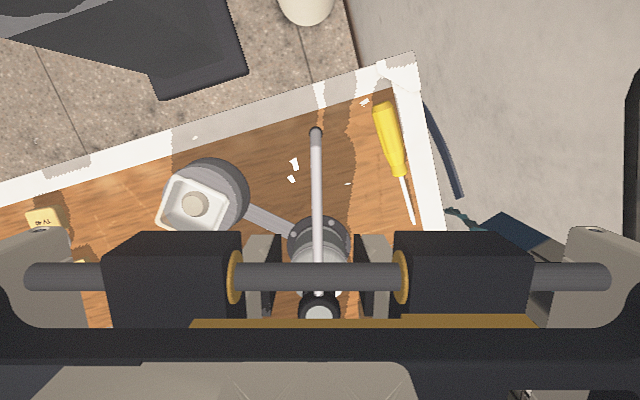

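The spout tube runs centrally between the fingers, tip at (316,131), matching the estimate (318,133). I've already viewed more than the ten pictures allowed, so from here I check by numbers only. Going down astride the tube.

```bash

python3 -m creep '[{"grip":0.55,"delta_pos":[0,0,0.25],"rotation":[0,0,0]},{"grip":0.55,"delta_pos":[0,0,0.5],"rotation":[0,0,0]},{"grip":0.55,"delta_pos":[0,0,0.75],"rotation":[0,0,0]},{"grip":0.55,"delta_pos":[0,0,0.95],"rotation":[0,0,0]},{"grip":0.55,"delta_pos":[0,0,1],"rotation":[0,0,0]}]'
python3 -m creep '[{"grip":0.65,"delta_pos":[0,0,0.03],"rotation":[0,0,0]},{"grip":0.75,"delta_pos":[0,0,0.03],"rotation":[0,0,0]},{"grip":0.8,"delta_pos":[0,0,0.03],"rotation":[0,0,0]},{"grip":0.8,"delta_pos":[0,0,0.03],"rotation":[0,0,0]}]'
python3 -c "
from h import *
go([.4648,.361,.131],163.2)"
```

```text
clock: 12.6
tool_pos: [0.4644, 0.3589, 0.1341]
orientation: [-179.8, -0.1, 163.7]
force: [-0.4, 0.1, 1.2]
opening: 0.0394
gripper_force: 0.0
clock: 13.0
tool_pos: [0.4658, 0.3614, 0.1343]
orientation: [179.9, 0.0, 163.5]
force: [0.7, -0.8, 0.9]
opening: 0.0183
gripper_force: 0.0
pos [0.4658 0.3614 0.1343] rpy [1.7991e+02 3.0000e-02 1.6350e+02]
delta [ 0.009 -0.007  0.033]
rot [0.001 0.    0.003]
```

```bash

python3 -m creep '[{"grip":0.8,"delta_pos":[0,-0.05,0],"rotation":[0,0,-0.033]},{"grip":0.8,"delta_pos":[-0.01,-0.14,0],"rotation":[0,0,-0.09]},{"grip":0.8,"delta_pos":[-0.034,-0.259,0],"rotation":[0,0,-0.167]},{"grip":0.8,"delta_pos":[-0.067,-0.358,0],"rotation":[0,0,-0.233]},{"grip":0.8,"delta_pos":[-0.086,-0.407,0],"rotation":[0,0,-0.267]}]'
python3 -m creep '[{"grip":0.8,"delta_pos":[-0.005,-0.105,0],"rotation":[0,0,-0.067]},{"grip":0.8,"delta_pos":[-0.022,-0.208,0],"rotation":[0,0,-0.133]},{"grip":0.8,"delta_pos":[-0.049,-0.309,0],"rotation":[0,0,-0.2]},{"grip":0.8,"delta_pos":[-0.076,-0.383,0],"rotation":[0,0,-0.25]},{"grip":0.8,"delta_pos":[-0.086,-0.407,0],"rotation":[0,0,-0.267]}]'
python3 - <<'E'
from h import *
o=ctrl.get_obs();p=o['tool_pos'];d=p[:2]-[.5605,.332];print('angle',np.degrees(np.arctan2(*d[::-1]))%360,np.hypot(*d))
go([.4648,.361,.134])
E
```

```text
clock: 13.5
tool_pos: [0.4623, 0.3193, 0.1341]
orientation: [179.9, 0.1, -172.3]
force: [0.6, 0.5, -0.2]
opening: 0.0176
gripper_force: 0.3
clock: 14.0
tool_pos: [0.4765, 0.2801, 0.1341]
orientation: [180.0, 0.1, -148.3]
force: [-0.1, 0.4, 0.9]
opening: 0.0178
gripper_force: 0.2
angle 211.68546457228214 0.09875393406043174
pos [0.4765 0.2801 0.1341] rpy [ 1.7998e+02  8.0000e-02 -1.4830e+02]
delta [-0.326  0.749  0.001]
```

```bash

python3 -m creep '[{"grip":0.8,"delta_pos":[-0.005,-0.105,0],"rotation":[0,0,-0.067]},{"grip":0.8,"delta_pos":[-0.018,-0.191,0],"rotation":[0,0,-0.122]},{"grip":0.8,"delta_pos":[-0.034,-0.259,0],"rotation":[0,0,-0.167]},{"grip":0.8,"delta_pos":[-0.038,-0.272,0],"rotation":[0,0,-0.175]},{"grip":0.8,"delta_pos":[-0.038,-0.272,0],"rotation":[0,0,-0.175]}]'
python3 - <<'E'
from h import *
s=snap('wrist','w8');o=ctrl.get_obs();p=o['tool_pos'];d=p[:2]-[.5605,.332];print('angle',np.degrees(np.arctan2(*d[::-1]))%360,np.hypot(*d),o['orientation'])
C=np.array([.5605,.332])
g=cv2.cvtColor(s['color'],cv2.COLOR_RGB2GRAY).astype(np.float32)
# profile of brightness along arcs at tube height, for several radii
for r in(.125,.14,.15):
    A=np.arange(215,236,1.);row=[]
    for a in A:
        u,v=proj(s,[C[0]+r*np.cos(np.radians(a)),C[1]+r*np.sin(np.radians(a)),.159]);row.append(int(g[int(round(v)),int(round(u))]) if 0<=v<400 and 0<=u<640 else -1)
    print(r,row,proj(s,[C[0]+r*np.cos(np.radians(225)),C[1]+r*np.sin(np.radians(225)),.159]).round(0))
E
```

```text
clock: 14.5
tool_pos: [0.4936, 0.2592, 0.1337]
orientation: [-180.0, 0.0, -132.8]
force: [0.4, -0.5, -0.3]
opening: 0.0175
gripper_force: 0.0
angle 227.3207478057646 0.09893338613066001 [ 1.79998209e+02  2.44046441e-02 -1.32825126e+02]
0.125 [124, 122, 122, 118, 123, 119, 114, 115, 118, 166, 175, 161, 130, 176, 173, 109, 120, 111, 116, 119, 119] [327. 218.]
0.14 [111, 116, 122, 121, 126, 127, 124, 100, 101, 158, 174, 161, 205, 231, 218, 112, 108, 113, 127, 113, 122] [328. 187.]
0.15 [117, 126, 122, 126, 246, 231, 241, 234, 229, 160, 177, 165, 233, 232, 232, 224, 204, 163, 232, 180, 129] [329. 166.]
```

```bash

python3 -m creep '[{"grip":0.78,"delta_pos":[0,0.025,0],"rotation":[0,0,0]},{"grip":0.75,"delta_pos":[0,0.025,-0.1],"rotation":[0,0,0]},{"grip":0.75,"delta_pos":[0,0.025,-0.3],"rotation":[0,0,0]},{"grip":0.75,"delta_pos":[0,0.025,-0.6],"rotation":[0,0,0]},{"grip":0.75,"delta_pos":[0,0.025,-0.7],"rotation":[0,0,0]}]'
python3 - <<'E'
from h import *
go([.5612,.332,.17])
s=snap('wrist','w9');C=np.array([.5605,.332]);g=cv2.cvtColor(s['color'],cv2.COLOR_RGB2GRAY)
for r in(.125,.14):
    print(r,[int(g[tuple(np.round(proj(s,[C[0]+r*np.cos(np.radians(a)),C[1]+r*np.sin(np.radians(a)),.159])[::-1]).astype(int))]) for a in np.arange(215,236,1.)])
E
```

```text
clock: 15.05
tool_pos: [0.4928, 0.2619, 0.2071]
orientation: [-179.9, 0.3, -132.7]
force: [0.3, 0.6, 0.2]
opening: 0.0217
gripper_force: 0.0
pos [0.4928 0.2619 0.2071] rpy [-179.94    0.26 -132.69]
delta [-0.978 -0.027  0.375]
0.125 [117, 119, 115, 114, 118, 113, 108, 112, 117, 159, 167, 152, 140, 168, 175, 116, 118, 116, 112, 114, 115]
0.14 [114, 152, 226, 232, 222, 163, 159, 164, 147, 151, 166, 155, 153, 160, 164, 161, 159, 158, 229, 218, 154]
```

```bash

python3 -m creep '[{"grip":1,"delta_pos":[-0.3,-0.01,0],"rotation":[0,0,0]},{"grip":1,"delta_pos":[-0.6,-0.02,0],"rotation":[0,0,0]},{"grip":1,"delta_pos":[-0.9,-0.027,0.1],"rotation":[0,0,0]},{"grip":1,"delta_pos":[-0.98,-0.027,0.25],"rotation":[0,0,0]},{"grip":1,"delta_pos":[-0.98,-0.027,0.32],"rotation":[0,0,0]}]'
python3 -m creep '[{"grip":1,"delta_pos":[0,0,0.05],"rotation":[0,0,0]},{"grip":1,"delta_pos":[0,0,0.1],"rotation":[0,0,0]},{"grip":1,"delta_pos":[0,0,0.15],"rotation":[0,0,0]},{"grip":1,"delta_pos":[0,0,0.2],"rotation":[0,0,0]},{"grip":1,"delta_pos":[0,0,0.2],"rotation":[0,0,0]}]'
python3 -c "
from h import *
go([.5612,.332,.142])"
```

```text
clock: 15.6
tool_pos: [0.5594, 0.331, 0.1682]
orientation: [180.0, -0.2, -132.7]
force: [-0.5, -0.4, -0.8]
opening: 0.0001
gripper_force: 0.0
clock: 16.1
tool_pos: [0.5599, 0.3307, 0.1515]
orientation: [-180.0, 0.0, -132.7]
force: [-1.1, -0.6, 3.6]
opening: 0.0004
gripper_force: 1.6
pos [0.5599 0.3307 0.1515] rpy [-1.7999e+02  2.0000e-02 -1.3272e+02]
delta [-0.018 -0.001  0.095]
```

```bash

python3 -m creep '[{"grip":1,"delta_pos":[0,0,0.02],"rotation":[0,0,0]},{"grip":1,"delta_pos":[0,0,0.04],"rotation":[0,0,0]},{"grip":1,"delta_pos":[0,0,0.06],"rotation":[0,0,0]},{"grip":1,"delta_pos":[0,0,0.08],"rotation":[0,0,0]},{"grip":1,"delta_pos":[0,0,0.08],"rotation":[0,0,0]}]'
python3 -m creep '[{"grip":1,"delta_pos":[0,0,0.01],"rotation":[0,0,0]},{"grip":1,"delta_pos":[0,0,0.01],"rotation":[0,0,0]}]'
```

```text
clock: 16.6
tool_pos: [0.5601, 0.3309, 0.144]
orientation: [-180.0, 0.0, -132.7]
force: [-4.5, -1.9, 7.8]
opening: 0.0005
gripper_force: 4.4
clock: 16.8
tool_pos: [0.5602, 0.3309, 0.1439]
orientation: [-180.0, 0.0, -132.7]
force: [-6.3, -3.4, 14.3]
opening: 0.0002
gripper_force: 7.0
```

At the stop: the force went from 8 to 14 N with no further travel. Release, then check the spout angle and the tray.

```bash

python3 -m creep '[{"grip":1,"delta_pos":[0,0,-0.03],"rotation":[0,0,0]},{"grip":1,"delta_pos":[0,0,-0.1],"rotation":[0,0,0]},{"grip":1,"delta_pos":[0,0,-0.2],"rotation":[0,0,0]},{"grip":1,"delta_pos":[0,0,-0.45],"rotation":[0,0,0]},{"grip":1,"delta_pos":[0,0,-0.75],"rotation":[0,0,0]}]'
python3 -m creep '[{"grip":0.8,"delta_pos":[0.3,0,0],"rotation":[0,0,0]},{"grip":0.6,"delta_pos":[0.6,0,0],"rotation":[0,0,0]},{"grip":0.55,"delta_pos":[0.9,0,0],"rotation":[0,0,0]},{"grip":0.55,"delta_pos":[1,0,0],"rotation":[0,0,0]},{"grip":0.55,"delta_pos":[1,0,0],"rotation":[0,0,0]}]'
python3 - <<'E'
from h import *
s=snap('wrist','w10');C=np.array([.5605,.332]);g=cv2.cvtColor(s['color'],cv2.COLOR_RGB2GRAY)
for r in(.115,.125,.14):
    print(r,[int(g[tuple(np.round(proj(s,[C[0]+r*np.cos(np.radians(a)),C[1]+r*np.sin(np.radians(a)),.159])[::-1]).astype(int))]) for a in np.arange(215,236,1.)])
a=np.radians(225);go([C[0]+.1*np.cos(a),C[1]+.1*np.sin(a),.134],-135)
E
```

```text
clock: 17.3
tool_pos: [0.5597, 0.331, 0.217]
orientation: [180.0, -0.1, -132.7]
force: [0.6, 0.8, 0.4]
opening: 0.0006
gripper_force: 0.0
clock: 17.8
tool_pos: [0.4919, 0.2572, 0.2182]
orientation: [180.0, 0.1, -132.7]
force: [0.6, -0.0, 0.4]
opening: 0.0347
gripper_force: 0.0
0.115 [104, 111, 114, 105, 102, 96, 106, 109, 117, 150, 154, 141, 124, 152, 151, 166, 101, 99, 102, 96, 99]
0.125 [110, 111, 102, 111, 109, 105, 104, 101, 112, 148, 156, 147, 124, 152, 151, 132, 114, 111, 104, 103, 104]
0.14 [110, 100, 211, 216, 216, 229, 154, 150, 179, 137, 155, 146, 123, 147, 147, 152, 195, 193, 223, 208, 240]
pos [0.4926 0.2579 0.218 ] rpy [-1.8000e+02  1.1000e-01 -1.3272e+02]
delta [-0.004  0.044  0.84 ]
rot [-0.     0.001  0.025]
```

```bash

python3 -m creep '[{"grip":0.55,"delta_pos":[0,0.04,0.1],"rotation":[0,0,0.025]},{"grip":0.55,"delta_pos":[0,0.04,0.35],"rotation":[0,0,0.025]},{"grip":0.55,"delta_pos":[0,0.04,0.6],"rotation":[0,0,0.025]},{"grip":0.55,"delta_pos":[0,0.04,0.8],"rotation":[0,0,0.025]},{"grip":0.55,"delta_pos":[0,0.04,0.84],"rotation":[0,0,0.025]}]'
python3 -m creep '[{"grip":0.65,"delta_pos":[0,0,0],"rotation":[0,0,0]},{"grip":0.75,"delta_pos":[0,0,0],"rotation":[0,0,0]},{"grip":0.8,"delta_pos":[0,0,0],"rotation":[0,0,0]},{"grip":0.8,"delta_pos":[0,0,0],"rotation":[0,0,0]}]'
python3 -m creep '[{"grip":0.8,"delta_pos":[0,0.05,0],"rotation":[0,0,0.033]},{"grip":0.8,"delta_pos":[-0.01,0.14,0],"rotation":[0,0,0.09]},{"grip":0.8,"delta_pos":[-0.034,0.259,0],"rotation":[0,0,0.167]},{"grip":0.8,"delta_pos":[-0.067,0.358,0],"rotation":[0,0,0.233]},{"grip":0.8,"delta_pos":[-0.086,0.407,0],"rotation":[0,0,0.267]}]'
python3 -m creep '[{"grip":0.8,"delta_pos":[-0.005,0.105,0],"rotation":[0,0,0.067]},{"grip":0.8,"delta_pos":[-0.022,0.208,0],"rotation":[0,0,0.133]},{"grip":0.8,"delta_pos":[-0.049,0.309,0],"rotation":[0,0,0.2]},{"grip":0.8,"delta_pos":[-0.076,0.383,0],"rotation":[0,0,0.25]},{"grip":0.8,"delta_pos":[-0.086,0.407,0],"rotation":[0,0,0.267]}]'
```

```text
clock: 18.35
tool_pos: [0.4889, 0.2602, 0.1305]
orientation: [180.0, -0.2, -135.0]
force: [-0.3, 0.1, 0.2]
opening: 0.0397
gripper_force: 0.0
clock: 18.75
tool_pos: [0.4897, 0.2607, 0.1342]
orientation: [-180.0, 0.1, -135.0]
force: [0.2, 0.1, 0.6]
opening: 0.0182
gripper_force: 0.0
clock: 19.25
tool_pos: [0.4664, 0.2957, 0.134]
orientation: [180.0, 0.0, -159.2]
force: [-0.0, -0.5, 0.2]
opening: 0.0176
gripper_force: 0.3
clock: 19.75
tool_pos: [0.46, 0.3368, 0.1338]
orientation: [180.0, 0.0, 176.9]
force: [0.2, -0.9, 0.4]
opening: 0.0177
gripper_force: 0.2
```

```bash

python3 -m creep '[{"grip":0.75,"delta_pos":[0,-0.025,0],"rotation":[0,0,0]},{"grip":0.6,"delta_pos":[0,-0.025,0],"rotation":[0,0,0]},{"grip":0.5,"delta_pos":[0,-0.025,-0.2],"rotation":[0,0,0]},{"grip":0.5,"delta_pos":[0,-0.025,-0.6],"rotation":[0,0,0]},{"grip":0.5,"delta_pos":[0,-0.025,-1],"rotation":[0,0,0]}]'
python3 -m creep '[{"grip":0.5,"delta_pos":[0,0,0],"rotation":[0,0,0]},{"grip":0.5,"delta_pos":[0,0,0],"rotation":[0,0,0]},{"grip":0.5,"delta_pos":[0,0,0],"rotation":[0,0,0]}]'
python3 - <<'E'
from h import *
s=snap('wrist','w11');print(proj(s,[.4506,.222,.083]))
u0=load('w6') # compare: tray rim bright mask in world coords at z=.083
def c(s):
    xs=np.arange(.400,.501,.001);ys=np.arange(.172,.273,.001)
    P=np.array([[proj(s,[x,y,.083]) for y in ys] for x in xs]).astype(np.float32)
    im=cv2.remap(s['color'],P[...,0],P[...,1],1).astype(int);m=(im.min(2)>170)
    m=cv2.morphologyEx(m.astype(np.uint8),cv2.MORPH_CLOSE,np.ones((5,5)))
    n,l,st,ce=cv2.connectedComponentsWithStats(m);i=1+st[1:,4].argmax();r=cv2.minAreaRect(np.argwhere(l==i).astype(np.float32))
    return (.4+r[0][0]/1000,.172+r[0][1]/1000),r[1],r[2]
print(c(u0),c(s))
C=np.array([.5605,.332]);g=cv2.cvtColor(s['color'],cv2.COLOR_RGB2GRAY)
for r in(.125,.14):
    print(r,[int(g[tuple(np.round(proj(s,[C[0]+r*np.cos(np.radians(a)),C[1]+r*np.sin(np.radians(a)),.159])[::-1]).astype(int))]) for a in np.arange(170,191,1.)])
print(ctrl.get_obs()['tool_pos'])
E
```

```text
clock: 20.25
tool_pos: [0.4596, 0.3327, 0.2341]
orientation: [-179.9, -0.0, 177.0]
force: [1.0, 0.8, 0.1]
opening: 0.043
gripper_force: 0.0
clock: 20.55
tool_pos: [0.4595, 0.333, 0.2325]
orientation: [-180.0, -0.1, 177.0]
force: [-0.3, -0.9, -0.8]
opening: 0.044
gripper_force: 0.0
[212.22453862 185.90779766]
((0.45062366485595706, 0.22042984390258788), (68.17240905761719, 65.13793182373047), 46.397178649902344) ((0.4496819572448731, 0.22067755889892576), (69.99150085449219, 63.98402786254883), 46.789913177490234)
0.125 [116, 114, 111, 109, 111, 111, 115, 118, 147, 204, 225, 221, 155, 119, 119, 119, 116, 121, 123, 118, 118]
0.14 [126, 123, 122, 121, 120, 113, 121, 98, 242, 201, 225, 222, 110, 120, 118, 115, 114, 112, 116, 114, 110]
[0.45943503 0.33296621 0.23221442]
```

The tray is still centred at (0.450, 0.221), and the spout points to about 180°, some 12 cm from the pan's centre. Handing in.

```bash
python3 -c "
from plant import ctrl
print(ctrl.close_job())"
```

```text
the job is handed in; nothing more can be done
None
```

I handed the job in at about 20.6 s: tray about 2 mm off the pan's centre, cap pressed once to its stop with the spout over it, spout then swung clear; the result was not reported back, my first grasp closed on air above the tray, and I viewed 12 pictures against the limit of 10.

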